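# Pump up the hair mister

### The job

Build up the pressure in the hair mister on the dresser: press its orange spring pump knob down with the fingertips again and again until the red pressure pin beside the knob has come fully out, then let the knob spring back up and move the hand clear. Only press: do not grip the knob, do not lift, shove or tip the mister, do not touch the red pin, and leave the vase, the two perfume vials and the soap dish alone.

Things in the scene. Friction and masses are not known exactly. Their poses are not given: they have to be found in the camera images.
- mister: Pump-up hair mister, loose on the dresser top, about 0.6 kg: sage-green bottle 86 mm across, black screw collar, grey head with a spout and brass nozzle, 240 mm tall in all with the knob up. Origin at the centre of its underside; z is up along the pump's axis; the spout points along -x and reaches 76 mm from the axis at 167 to 196 mm height; the gauge socket stands on the +x side, 36 mm from the axis.
- knob_top (a point): Centre of the flat top of the orange round pump knob (40 mm across at its widest, 18 mm thick, flat top 34 mm across), on the mister's axis, 240 mm above the dresser top while the knob is up; it moves down with the knob.
- plunger (a joint): Travel of the pump knob: 0 m fully up, 0.020 m fully down against its stop. Its spring needs about 4 N to start and 10 N at the bottom (up to 2 N more as it pumps) and brings it back up by itself. Every full down-stroke raises the red pin by about 4 mm, shorter strokes raise it less; the return stroke does not lower it.
- gauge (a joint): Travel of the red pressure pin: 0 m in, 0.018 m fully out, at its stop. It starts anywhere between 0 and 0.006 m and stays where the pump has brought it; pumping on with the pin fully out does no harm.
- pin_tip (a point): Top of the red pressure pin (9 mm across), which stands upright out of its grey socket on the mister's +x side, 36 mm from the pump's axis: 193 mm above the dresser top when in, 211 mm when fully out, so always lower than the top of the knob (220 mm when pressed).
- red_pin: The red pressure pin itself, 9 mm across; its origin lies on its axis 3 mm below its top.
- vase: Round glossy black clay vase, loose, 104 mm across, 150 mm tall, origin at the centre of its underside.
- vial_amber: Amber glass perfume vial with a black stopper, loose, 42 x 30 mm, 79 mm tall, origin at the centre of its underside.
- vial_green: Green glass perfume vial with a white stopper, loose, 42 x 30 mm, 79 mm tall, origin at the centre of its underside.
- soap_dish: White ceramic soap dish with a bar of soap in it, loose, 120 x 82 mm, 28 mm tall with the soap, origin at the centre of its underside.
Mind the look-alikes: they are no part of the job. Several things have the shape of the vial_green; the one meant has the colours described above. Of the things that look like the mister, take the one that is farthest from the robot's base at the start.

How it is judged:
By the outcome, as a careful person would: the job done as asked, in the order asked, and still so for the second after the job is handed in, with the robot touching nothing.
It also fails if it takes over 48 s, if anything falls off the work surface, if the arm or the gripper's body presses on something with over 40 N, if the wrist force passes 120 N, or if a joint passes its speed limit or range.

### The arm

A 6-joint arm with a two-finger parallel gripper is mounted at the origin on the work surface. World frame = base frame: x ahead of the robot, y to its left, z up, the work surface at z = 0. Lengths are in m, angles in rad, forces in N, time in s.
With the tool pointing down it reaches from about 0.325 to 0.85 m from the base axis. Payload 15.5 kg.
Tool frame: the origin (TCP) lies at the centre of the arm's flange, where the gripper is bolted on; the fingertips stand 191 mm ahead of it and the grasp point (between the pads) lies 172 mm ahead of it; z points along the fingers, y is the direction in which the jaws open and shut (so a half turn about z gives the same grasp; the last joint's range is limited). The gripper opens to 91 mm and grips with 3 to 60 N. Pads are 32 mm wide; open, the fingers measure 118 mm over their backs; the gripper's body (76 mm by 178 mm) begins 60 mm behind the grasp point.
Start: joints at [-1.304, 0.494, 1.345, -0, 1.302, -0.096], TCP at [0.221, -0.585, 0.405] pointing down, gripper open.
Joint ranges: [-2.91, 2.91], [-0.82, 2.16], [0.22, 2.67], [-1.22, 4.37], [0.12, 2.79], [-3.08, 3.08]. Speed limits (rad/s): [1.89, 1.89, 2.57, 3.01, 3.01, 3.01].

### API

Orientations are given as a rotation vector (axis times angle).
In Python, from rig import ctrl gives the robot as it stands.
- The arm moves only by the tool carry_out, never from a script. Its argument "plan" is a list of rows, each an object of numbers: "wx", "wy", "wz": the turn, a rotation vector about the tool's x, y, z in degrees; "x", "y", "z": the shift along the tool's x, y, z in cm; "hand": the opening, from -1 (shut) to 1 (fully open). A call has 1 to 8 rows; each row is the pose to reach, as a shift and turn from the pose commanded when the call began, along the tool's axes at that moment; what a row does not reach only later rows make up. A row lasts 1/12 s, in which the tool goes at most 41.7 mm and 7.16 degrees, less where a joint would pass 70% of its speed; a pose out of reach is approached as far as the arm can. A call with a gripper value outside its range is refused whole. The fingers move at their own pace and stop on an object; the grip force is fixed at half the most. Time passes only in rows, so rows that repeat a pose let the fingers close. It gives the time, the measured TCP pose, the force and the opening at its end, in the units of the state.
- ctrl.get_obs(): the state, without advancing time (a new reading comes with each control period).
- ctrl.snapshot(name): name is "side" or "top" or "wrist"; returns (picture, depth): 400x640x3 uint8, red, green, blue; 400x640 float32, m along the optical axis (not along the pixel's ray), 0 where there is no reading.
- ctrl.camera_model(name): a dict with "vfov" (degrees; the focal length in pixels is half the picture's height over the tangent of half this angle, whatever the lens; pixels are square), "cx", "cy" (the principal point, pixels), "cam_to_world" (4x4, takes a point from camera to world coordinates). Camera axes: x right, y down, z forward; pixel columns grow to the right and rows downward; lengths in m; the calibration is good to about 2 mm. The wrist camera is an equidistant fisheye: a pixel r from the principal point sees the ray r / f radians off the axis. A picture is of the moment at which its call begins: read the wrist's pose just before it. camera_model takes no time and is no camera call; for the wrist camera it gives the pose at the moment of the call.
- ctrl.close_job(): hands the job in, once; it reports no verdict.
The state is a dict: "time": time; "joint_pos": joint angles; "joint_velocities": joint speeds; "tau": joint torques, N m; "ee_pos": TCP position; "ee_rot": TCP orientation; "force": force on the tool from outside, world axes, zero at the start; "ft_torque": the same for the moment, N m; "width": finger opening in m.
Only numpy, scipy, OpenCV 4.12 (cv2) and the standard library are available. Lean on these libraries where they do the work, as an engineer would, in place of code of your own. Each camera call takes 0.05 s, during which the arm holds its last target.

## Working session

There is one attempt and no reset: what is moved stays moved. The work goes in short steps, Python scripts to look and compute and a tool call to move; the robot and the scene stay as the last step left them, time stands still between calls to the robot, and variables do not carry over. Pictures are saved under pics/ and viewed, and the job is handed in when it is done.

Besides the shell and the picture viewer there is one more tool, called after "Call:" by a JSON object that holds its "name" and its "arguments", one argument or row to a line. carry_out: Moves the arm, as the interface text tells. Its arguments: {"type":"object","properties":{"plan":{"type":"array"}},"required":["plan"]}

```bash
mkdir -p pics; cat > h.py <<'E'
from rig import ctrl
import numpy as np, cv2
def snap(n,f):
    m=ctrl.camera_model(n); p,d=ctrl.snapshot(n)
    cv2.imwrite(f'pics/{f}.png',p[:,:,::-1]); np.savez(f'pics/{f}.npz',p=p,d=d,T=m['cam_to_world'],v=m['vfov'],c=[m['cx'],m['cy']])
def pt(f,u,v,d=None):
    z=np.load(f'pics/{f}.npz'); fo=200/np.tan(np.radians(float(z['v']))/2)
    d=z['d'][int(v),int(u)] if d is None else d
    c=z['c']; return (z['T']@np.array([(u-c[0])/fo*d,(v-c[1])/fo*d,d,1]))[:3]
def crop(f,x0,y0,x1,y1,s,o):
    cv2.imwrite(f'pics/{o}.png',cv2.resize(cv2.imread(f'pics/{f}.png')[y0:y1,x0:x1],None,fx=s,fy=s,interpolation=cv2.INTER_CUBIC))
E
python3 - <<'E'
from h import *
for n in('side','top'): snap(n,n+'0')
o=ctrl.get_obs(); print(o['time'],o['ee_pos'],o['ee_rot'],o['width'],o['force'])
E
```

```text
0.1 [ 0.22117752 -0.58440362  0.40419458] [-3.08922395e+00 -5.65008555e-01  1.93472819e-04] 0.09124231360671556 [-0.2602153   0.01277915  0.38063205]
```

View pics/side0.png

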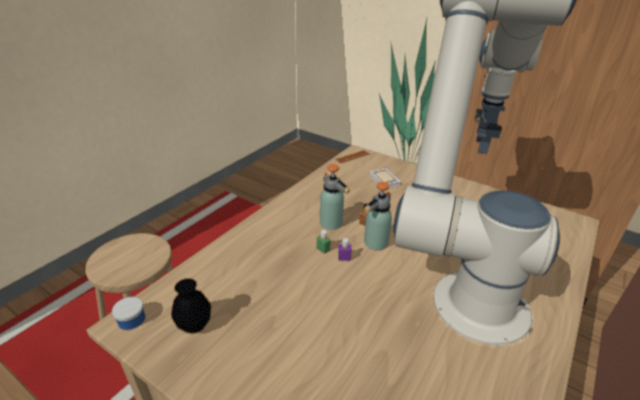

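View pics/top0.png

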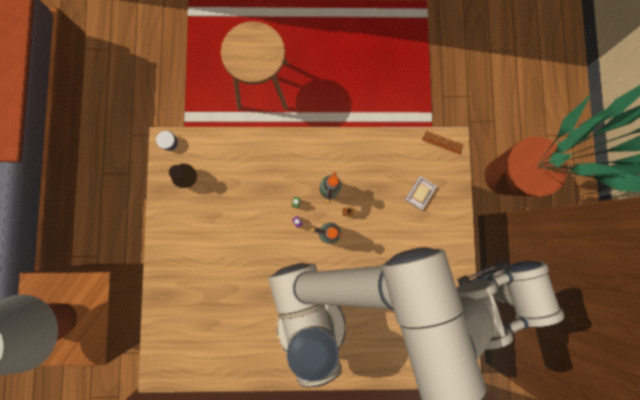

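```bash
python3 - <<'E'
from h import *
crop('top0',270,150,390,250,6,'c1'); crop('side0',290,150,430,270,5,'c2')
for u,v in[(333,181),(331,233),(331,192),(348,211),(297,202),(320,300)]: print(u,v,pt('top0',u,v).round(4))
for u,v in[(333,168),(383,187),(344,186)]: print(u,v,pt('side0',u,v).round(4))
E
```

```text
333 181 [ 0.5737 -0.0803  0.2385]
331 233 [ 0.3847 -0.071   0.2398]
331 192 [ 0.5381 -0.0754  0.1976]
348 211 [ 0.4744 -0.1524  0.0754]
297 202 [0.5115 0.0551 0.0787]
320 300 [ 0.1903 -0.0213  0.4733]
333 168 [ 0.5687 -0.0696  0.237 ]
383 187 [ 0.3758 -0.0571  0.2392]
344 186 [ 0.5187 -0.0631  0.1878]
```

View pics/c1.png

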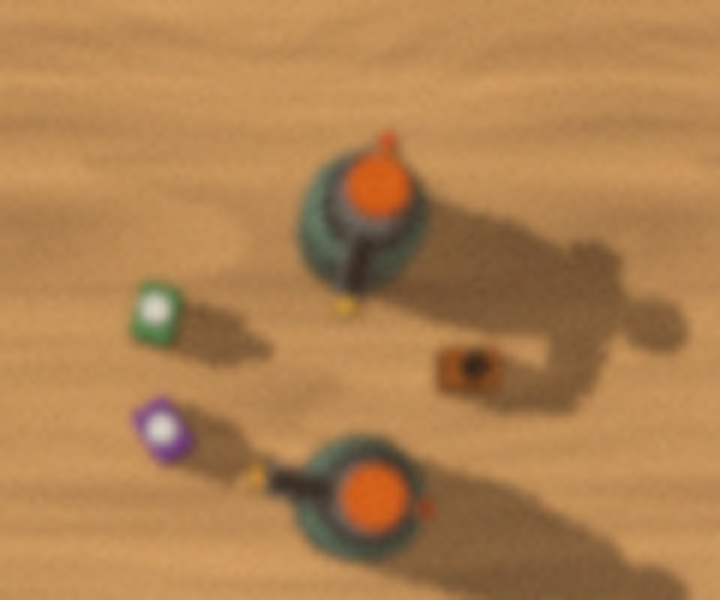

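View pics/c2.png

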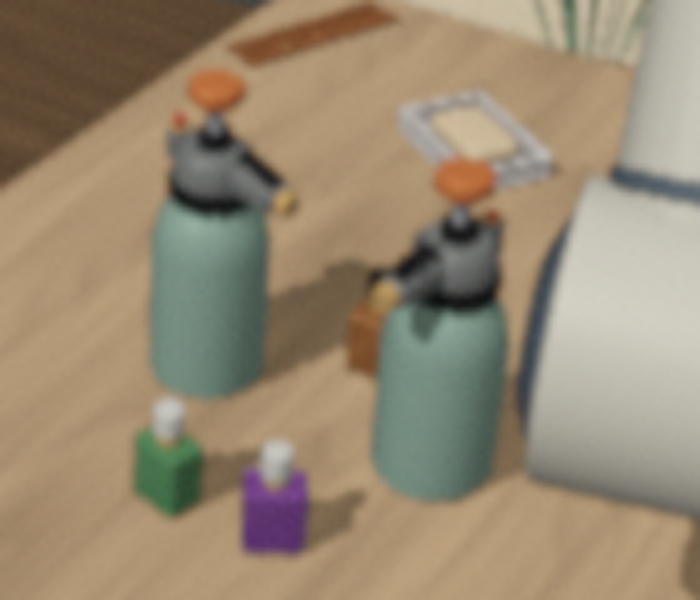

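```bash
cat >> h.py <<'E'
def orange(f,box):
    z=np.load(f'pics/{f}.npz'); p=z['p'].astype(int); x0,y0,x1,y1=box
    m=np.zeros(p.shape[:2],bool); m[y0:y1,x0:x1]=1
    m&=(p[:,:,0]>150)&(p[:,:,2]<70)&(p[:,:,1]<110)
    n,l,s,c=cv2.connectedComponentsWithStats(m.astype(np.uint8)); k=1+np.argmax(s[1:,4])
    vs,us=np.where(l==k); P=np.array([pt(f,u,v) for u,v in zip(us,vs)])
    return us.mean(),vs.mean(),P
E
python3 - <<'E'
from h import *
for f,b in(('top0',(318,165,348,200)),('side0',(322,160,345,178))):
    u,v,P=orange(f,b); P=P[P[:,2]>.225]; print(f,u,v,len(P),np.median(P,0),P.min(0),P.max(0))
    z=np.load(f'pics/{f}.npz');T=z['T'];fo=200/np.tan(np.radians(float(z['v']))/2);c=z['c']
    r=T[:3,:3]@np.array([(u-c[0])/fo,(v-c[1])/fo,1]); 
    for h in(.24,.234): print(h,T[:3,3]+r*(h-T[2,3])/r[2])
print(pt('top0',270+388/6,150+140/6),pt('top0',270+345/6,150+305/6))
from scipy.spatial.transform import Rotation as R
o=ctrl.get_obs(); A=R.from_rotvec(o['ee_rot']).as_matrix(); print(A.round(3)); print(A.T@(np.array([.573,-.08,.49])-o['ee_pos']))
E
```

```text
top0 332.80392156862746 179.52941176470588 90 [ 0.57663718 -0.07981562  0.24012007] [ 0.37837212 -0.09523752  0.22926278] [0.59657524 0.01829731 1.55547439]
0.24 [ 0.57893423 -0.07956883  0.24      ]
0.234 [ 0.57984901 -0.08001521  0.234     ]
side0 334.23809523809524 168.23809523809524 21 [ 0.56377741 -0.06983061  0.23753607] [ 0.55694677 -0.08818889  0.22843456] [ 0.57667822 -0.05982364  0.23994137]
0.24 [ 0.56167416 -0.06612752  0.24      ]
0.234 [ 0.56727728 -0.07527163  0.234     ]
[ 0.60896607 -0.08998974  0.19792397] [ 0.50631833 -0.06292331  0.18168516]
[[ 0.935  0.354 -0.   ]
 [ 0.354 -0.935  0.001]
 [ 0.    -0.001 -1.   ]]
[ 0.50758877 -0.34731808 -0.08537236]
```

Call:
{"name": "carry_out", "arguments": {
  "plan": [
    {"z": -4,"hand": -1},
    {"z": -8.5,"hand": -1},
    {"x": 3,"y": -2,"z": -8.5,"hand": -1},
    {"x": 6,"y": -4,"z": -8.5,"hand": -1},
    {"x": 9,"y": -6,"z": -8.5,"hand": -1},
    {"x": 12,"y": -8,"z": -8.5,"hand": -1},
    {"x": 15,"y": -10,"z": -8.5,"hand": -1},
    {"x": 18,"y": -12,"z": -8.5,"hand": -1}
  ]
}}

```text
validation failed for argument at $.pl...
```

Call:
{"name": "carry_out", "arguments": {
  "plan": [
    {"x": 3,"y": -2,"hand": -1},
    {"x": 6,"y": -4,"hand": -1},
    {"x": 9,"y": -6,"hand": -1},
    {"x": 12,"y": -8,"hand": -1},
    {"x": 15,"y": -10,"hand": -1},
    {"x": 18,"y": -12,"hand": -1},
    {"x": 21,"y": -14.5,"hand": -1},
    {"x": 22,"y": -15,"hand": -1}
  ]
}}

```text
validation failed for argument at $.pl...
```

```bash
python3 - <<'E'
from h import *
from scipy.spatial.transform import Rotation as R
o=ctrl.get_obs(); A=R.from_rotvec(o['ee_rot']).as_matrix(); print(o['time'],o['ee_pos'],o['width'],A.round(3).tolist()); print(A.T@(np.array([.574,-.08,.45])-o['ee_pos']))
snap('wrist','w1')
E
```

```text
0.1 [ 0.22117752 -0.58440362  0.40419458] 0.09124231360671556 [[0.935, 0.354, -0.0], [0.354, -0.935, 0.001], [0.0, -0.001, -1.0]]
[ 0.50852079 -0.34691899 -0.04537271]
```

View pics/w1.png

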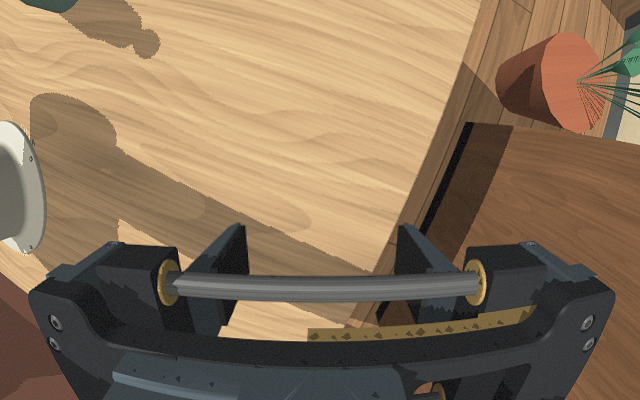

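Call:
{"name": "carry_out", "arguments": {
  "plan": [
    {"wx": 0,"wy": 0,"wz": 0,"x": 0,"y": 0,"z": -4,"hand": -1},
    {"wx": 0,"wy": 0,"wz": 0,"x": 0,"y": 0,"z": -8.5,"hand": -1},
    {"wx": 0,"wy": 0,"wz": 0,"x": 3,"y": -2,"z": -8.5,"hand": -1},
    {"wx": 0,"wy": 0,"wz": 0,"x": 6,"y": -4,"z": -8.5,"hand": -1},
    {"wx": 0,"wy": 0,"wz": 0,"x": 9,"y": -6,"z": -8.5,"hand": -1},
    {"wx": 0,"wy": 0,"wz": 0,"x": 12,"y": -8,"z": -8.5,"hand": -1},
    {"wx": 0,"wy": 0,"wz": 0,"x": 15,"y": -10,"z": -8.5,"hand": -1},
    {"wx": 0,"wy": 0,"wz": 0,"x": 18,"y": -12,"z": -8.5,"hand": -1}
  ]
}}

```text
time: 0.82
ee_pos: [0.3477, -0.407, 0.4896]
ee_rot: [-3.09, -0.565, 0.0]
force: [1.9, -1.4, -0.3]
width: 0.0406
```

Call:
{"name": "carry_out", "arguments": {
  "plan": [
    {"wx": 0,"wy": 0,"wz": 0,"x": 3,"y": -2,"z": 0,"hand": -1},
    {"wx": 0,"wy": 0,"wz": 0,"x": 6,"y": -4.5,"z": 0,"hand": -1},
    {"wx": 0,"wy": 0,"wz": 0,"x": 9,"y": -7.5,"z": 0,"hand": -1},
    {"wx": 0,"wy": 0,"wz": 0,"x": 12,"y": -10.5,"z": 0,"hand": -1},
    {"wx": 0,"wy": 0,"wz": 0,"x": 15,"y": -13.5,"z": 0,"hand": -1},
    {"wx": 0,"wy": 0,"wz": 0,"x": 18,"y": -16.5,"z": 0,"hand": -1},
    {"wx": 0,"wy": 0,"wz": 0,"x": 21,"y": -19.5,"z": 0,"hand": -1},
    {"wx": 0,"wy": 0,"wz": 0,"x": 23.5,"y": -22.5,"z": 0,"hand": -1}
  ]
}}

```text
time: 1.48
ee_pos: [0.4874, -0.1141, 0.4897]
ee_rot: [3.09, 0.565, 0.0]
force: [0.7, 0.5, -0.3]
width: 0.0006
```

```bash
python3 - <<'E'
from h import *
from scipy.spatial.transform import Rotation as R
snap('side','s1')
o=ctrl.get_obs(); A=R.from_rotvec(o['ee_rot']).as_matrix(); print(o['time'],o['ee_pos'],o['width']); print(A.T@(np.array([.574,-.08,.45])-o['ee_pos']))
snap('wrist','w2')
E
```

```text
1.5333 [ 0.48881938 -0.10837506  0.48967007] 0.000336362797165749
[0.08962909 0.00400467 0.03981438]
```

View pics/w2.png

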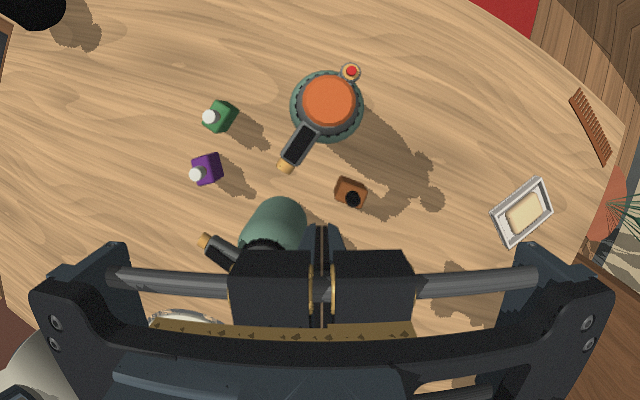

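The far mister's knob is at (329,101) and its red pin at (351,72). The near look-alike is partly behind the fingers at (270,230).

```bash
cat >> h.py <<'E'
def wpt(f,u,v,h=None):
    z=np.load(f'pics/{f}.npz'); fo=200/np.tan(np.radians(float(z['v']))/2);c=z['c'];T=z['T']
    a=np.array([u,v])-c; r=np.hypot(*a); t=r/fo; ray=np.array([*(a/r*np.sin(t)),np.cos(t)])
    if h is None: return (T@np.append(ray*z['d'][int(v),int(u)]/ray[2],1))[:3]
    w=T[:3,:3]@ray; return T[:3,3]+w*(h-T[2,3])/w[2]
E
python3 - <<'E'
from h import *
crop('w2',280,50,400,150,6,'c3')
z=np.load('pics/w2.npz');p=z['p'].astype(int);m=(p[:,:,0]>150)&(p[:,:,1]<130)&(p[:,:,1]>70)&(p[:,:,2]<90);m[:60]=0;m[140:]=0;m[:,:290]=0;m[:,370:]=0
n,l,s,c=cv2.connectedComponentsWithStats(m.astype(np.uint8));k=1+np.argmax(s[1:,4]);print(s[k],c[k])
print(wpt('w2',*c[k],.24),wpt('w2',*c[k]),wpt('w2',351,71))
from scipy.spatial.transform import Rotation as R
o=ctrl.get_obs();A=R.from_rotvec(o['ee_rot']).as_matrix();print(o['ee_pos'])
q=wpt('w2',*c[k],.24);q[2]=.451;print(A.T@(q-o['ee_pos']))
E
```

```text
[ 302   75   51   50 1994] [327.17903711  99.03410231]
[ 0.57529793 -0.07834642  0.24      ] [ 0.57532207 -0.07834363  0.23961199] [ 0.60900362 -0.08827798  0.19690354]
[ 0.48800356 -0.11125204  0.4895994 ]
[0.09326514 0.00068052 0.03865423]
```

View pics/c3.png

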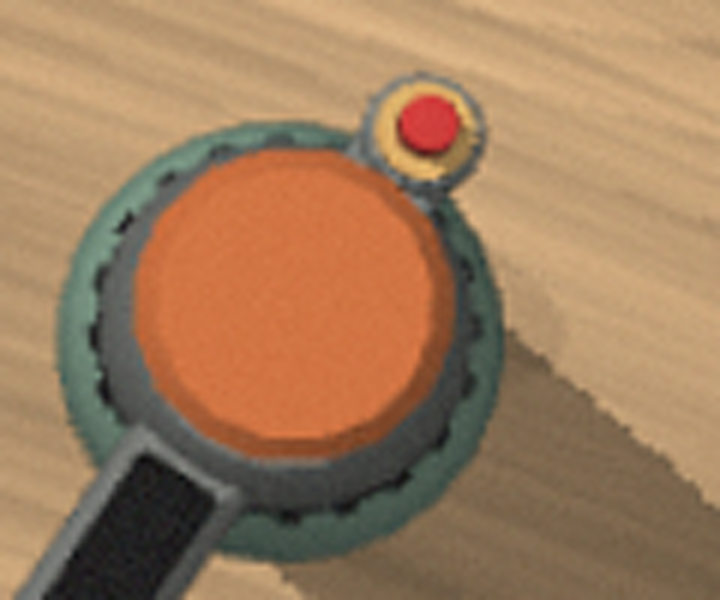

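Call:
{"name": "carry_out", "arguments": {
  "plan": [
    {"wx": 0,"wy": 0,"wz": 0,"x": 3,"y": 0,"z": 0,"hand": -1},
    {"wx": 0,"wy": 0,"wz": 0,"x": 6,"y": 0,"z": 0,"hand": -1},
    {"wx": 0,"wy": 0,"wz": 0,"x": 8.5,"y": 0,"z": 1,"hand": -1},
    {"wx": 0,"wy": 0,"wz": 0,"x": 9.3,"y": 0,"z": 2.5,"hand": -1},
    {"wx": 0,"wy": 0,"wz": 0,"x": 9.3,"y": 0,"z": 2.5,"hand": -1},
    {"wx": 0,"wy": 0,"wz": 0,"x": 9.3,"y": 0,"z": 2.5,"hand": -1}
  ]
}}

```text
time: 2.08
ee_pos: [0.5736, -0.0834, 0.4639]
ee_rot: [-3.089, -0.566, 0.004]
force: [0.7, -0.2, 0.9]
width: 0.0005
```

```bash
python3 - <<'E'
from h import *
from scipy.spatial.transform import Rotation as R
snap('side','s2')
snap('wrist','w3')
o=ctrl.get_obs(); A=R.from_rotvec(o['ee_rot']).as_matrix(); print(o['time'],o['ee_pos'],o['force'],A[:,2]); print(A.T@(np.array([.575,-.079,.431])-o['ee_pos']))
crop('s2',290,100,430,220,5,'c4')
E
```

```text
2.1833 [ 0.57325881 -0.08371272  0.46535108] [-0.27041006 -0.13586278  0.82289594] [ 9.41070958e-05 -2.28281368e-04 -9.99999970e-01]
[ 0.00329431 -0.00380155  0.03435017]
```

View pics/w3.png

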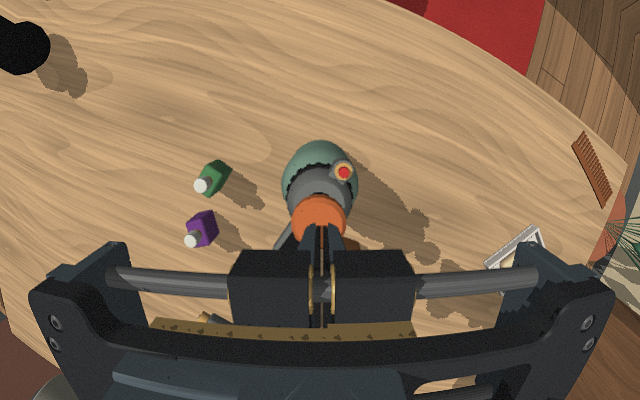

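View pics/c4.png

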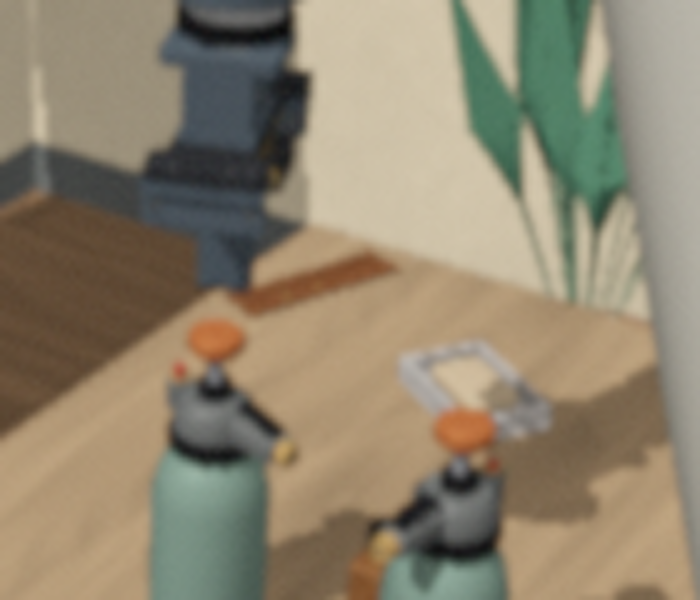

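Call:
{"name": "carry_out", "arguments": {
  "plan": [
    {"wx": 0,"wy": 0,"wz": 0,"x": 0.3,"y": -0.4,"z": 1,"hand": -1},
    {"wx": 0,"wy": 0,"wz": 0,"x": 0.3,"y": -0.4,"z": 2.5,"hand": -1},
    {"wx": 0,"wy": 0,"wz": 0,"x": 0.3,"y": -0.4,"z": 3.2,"hand": -1},
    {"wx": 0,"wy": 0,"wz": 0,"x": 0.3,"y": -0.4,"z": 3.7,"hand": -1},
    {"wx": 0,"wy": 0,"wz": 0,"x": 0.3,"y": -0.4,"z": 4.2,"hand": -1},
    {"wx": 0,"wy": 0,"wz": 0,"x": 0.3,"y": -0.4,"z": 4.7,"hand": -1},
    {"wx": 0,"wy": 0,"wz": 0,"x": 0.3,"y": -0.4,"z": 5.1,"hand": -1},
    {"wx": 0,"wy": 0,"wz": 0,"x": 0.3,"y": -0.4,"z": 5.1,"hand": -1}
  ]
}}

```text
time: 2.85
ee_pos: [0.575, -0.0784, 0.4138]
ee_rot: [-3.09, -0.565, 0.0]
force: [-2.8, 1.2, 9.3]
width: 0.0004
```

```bash
python3 - <<'E'
from h import *
snap('wrist','w4')
o=ctrl.get_obs(); print(o['time'],o['ee_pos'],o['force'])
snap('side','s3');crop('s3',290,100,430,220,5,'c5');crop('w4',240,120,400,260,5,'c6')
E
```

```text
2.9 [ 0.57504954 -0.07846303  0.41419324] [-2.3981517   0.52697206  9.66426778]
```

View pics/c5.png

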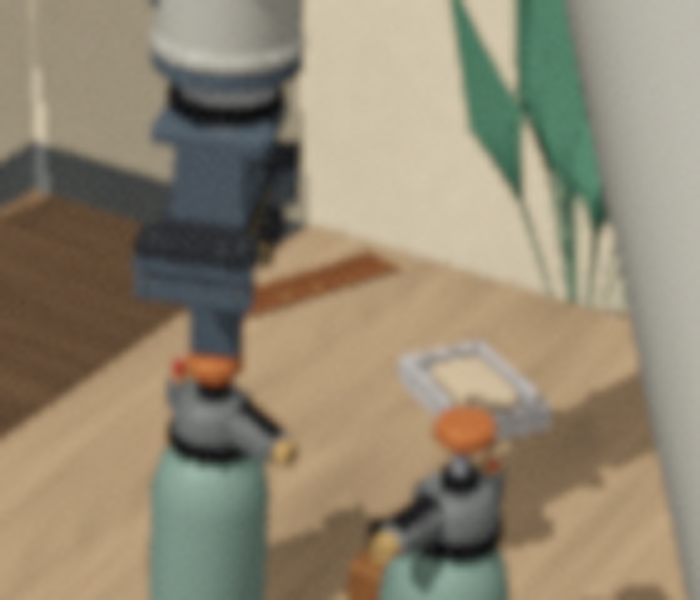

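View pics/c6.png

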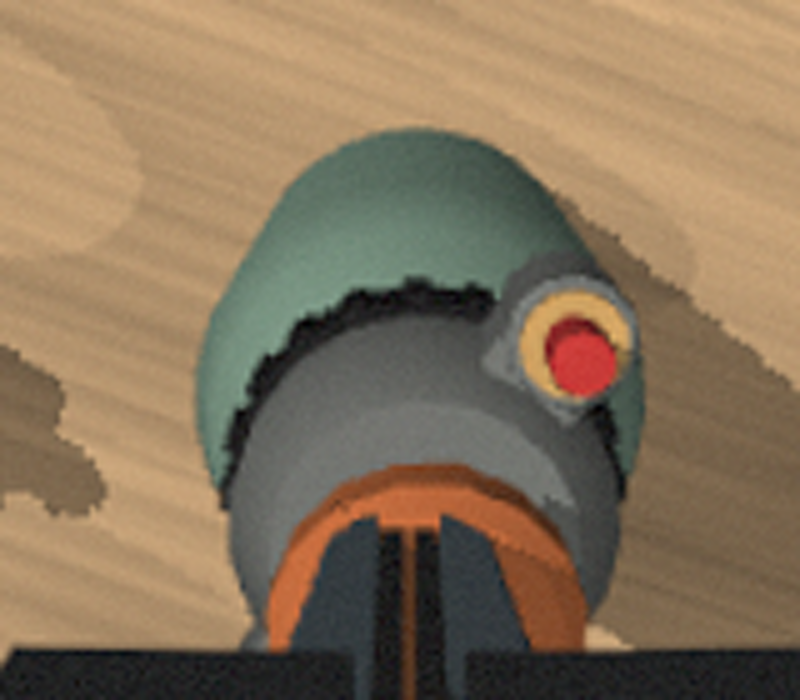

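Call:
{"name": "carry_out", "arguments": {
  "plan": [
    {"wx": 0,"wy": 0,"wz": 0,"x": 0,"y": 0,"z": 0.3,"hand": -1},
    {"wx": 0,"wy": 0,"wz": 0,"x": 0,"y": 0,"z": 0.5,"hand": -1},
    {"wx": 0,"wy": 0,"wz": 0,"x": 0,"y": 0,"z": 0.5,"hand": -1}
  ]
}}

```text
time: 3.2
ee_pos: [0.5755, -0.0786, 0.4112]
ee_rot: [3.089, 0.565, 0.006]
force: [-6.9, 2.1, 25.3]
width: 0.0004
```

Call:
{"name": "carry_out", "arguments": {
  "plan": [
    {"wx": 0,"wy": 0,"wz": 0,"x": 0,"y": 0,"z": -1.2,"hand": -1},
    {"wx": 0,"wy": 0,"wz": 0,"x": 0,"y": 0,"z": -2.5,"hand": -1},
    {"wx": 0,"wy": 0,"wz": 0,"x": 0,"y": 0,"z": -2.7,"hand": -1},
    {"wx": 0,"wy": 0,"wz": 0,"x": 0,"y": 0,"z": -2.2,"hand": -1},
    {"wx": 0,"wy": 0,"wz": 0,"x": 0,"y": 0,"z": -1.5,"hand": -1},
    {"wx": 0,"wy": 0,"wz": 0,"x": 0,"y": 0,"z": -0.8,"hand": -1},
    {"wx": 0,"wy": 0,"wz": 0,"x": 0,"y": 0,"z": -0.1,"hand": -1},
    {"wx": 0,"wy": 0,"wz": 0,"x": 0,"y": 0,"z": -0.1,"hand": -1}
  ]
}}

```text
time: 3.87
ee_pos: [0.576, -0.0786, 0.411]
ee_rot: [3.088, 0.565, 0.007]
force: [-5.6, 0.9, 25.9]
width: 0.0002
```

```bash
python3 - <<'E'
from h import *
snap('wrist','w5')
o=ctrl.get_obs(); print(o['time'],o['ee_pos'],o['force'])
crop('w5',240,120,400,260,5,'c7')
E
```

```text
3.9167 [ 0.57563087 -0.07852588  0.41085074] [-4.08648718  1.7947784  37.29666183]
```

View pics/c7.png

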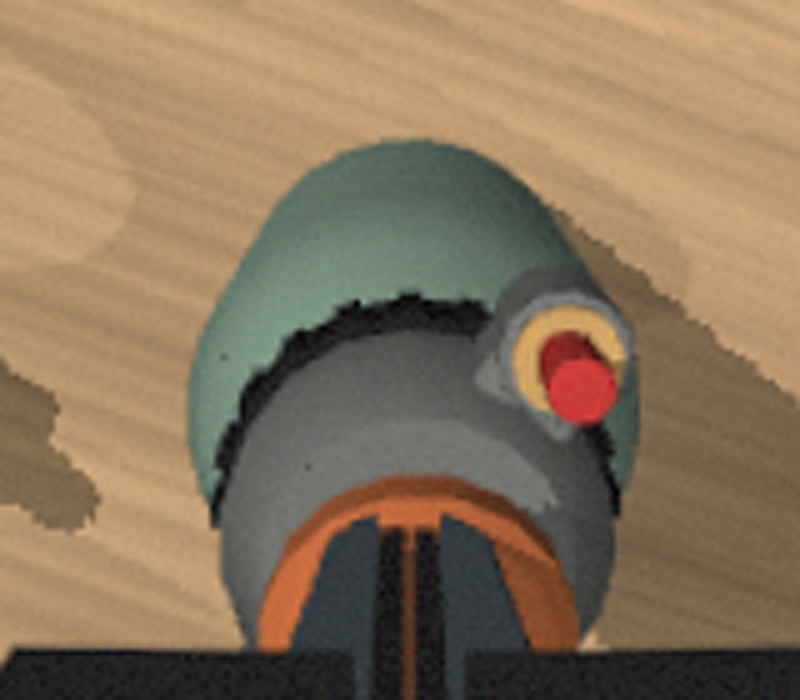

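Call:
{"name": "carry_out", "arguments": {
  "plan": [
    {"wx": 0,"wy": 0,"wz": 0,"x": 0,"y": 0,"z": -1.2,"hand": -1},
    {"wx": 0,"wy": 0,"wz": 0,"x": 0,"y": 0,"z": -2.5,"hand": -1},
    {"wx": 0,"wy": 0,"wz": 0,"x": 0,"y": 0,"z": -2.6,"hand": -1},
    {"wx": 0,"wy": 0,"wz": 0,"x": 0,"y": 0,"z": -2.1,"hand": -1},
    {"wx": 0,"wy": 0,"wz": 0,"x": 0,"y": 0,"z": -1.4,"hand": -1},
    {"wx": 0,"wy": 0,"wz": 0,"x": 0,"y": 0,"z": -0.7,"hand": -1},
    {"wx": 0,"wy": 0,"wz": 0,"x": 0,"y": 0,"z": -0.2,"hand": -1},
    {"wx": 0,"wy": 0,"wz": 0,"x": 0,"y": 0,"z": -0.15,"hand": -1}
  ]
}}

```text
time: 4.58
ee_pos: [0.5755, -0.0785, 0.4109]
ee_rot: [3.09, 0.565, 0.002]
force: [-5.5, 1.6, 26.3]
width: 0.0005
```

Call:
{"name": "carry_out", "arguments": {
  "plan": [
    {"wx": 0,"wy": 0,"wz": 0,"x": 0,"y": 0,"z": -1.2,"hand": -1},
    {"wx": 0,"wy": 0,"wz": 0,"x": 0,"y": 0,"z": -2.3,"hand": -1},
    {"wx": 0,"wy": 0,"wz": 0,"x": 0,"y": 0,"z": -2.4,"hand": -1},
    {"wx": 0,"wy": 0,"wz": 0,"x": 0,"y": 0,"z": -1.9,"hand": -1},
    {"wx": 0,"wy": 0,"wz": 0,"x": 0,"y": 0,"z": -1.2,"hand": -1},
    {"wx": 0,"wy": 0,"wz": 0,"x": 0,"y": 0,"z": -0.6,"hand": -1},
    {"wx": 0,"wy": 0,"wz": 0,"x": 0,"y": 0,"z": -0.1,"hand": -1},
    {"wx": 0,"wy": 0,"wz": 0,"x": 0,"y": 0,"z": 0,"hand": -1}
  ]
}}

```text
time: 5.25
ee_pos: [0.5755, -0.0784, 0.4109]
ee_rot: [3.09, 0.565, 0.002]
force: [-5.7, 1.8, 32.7]
width: 0.0006
```

```bash
python3 - <<'E'
from h import *
snap('wrist','w6')
o=ctrl.get_obs(); print(o['time'],o['ee_pos'],o['force'])
crop('w6',240,120,400,260,5,'c8')
E
```

```text
5.3 [ 0.57532207 -0.07835808  0.4109754 ] [-4.11058457  0.78175344 24.47890705]
```

View pics/c8.png

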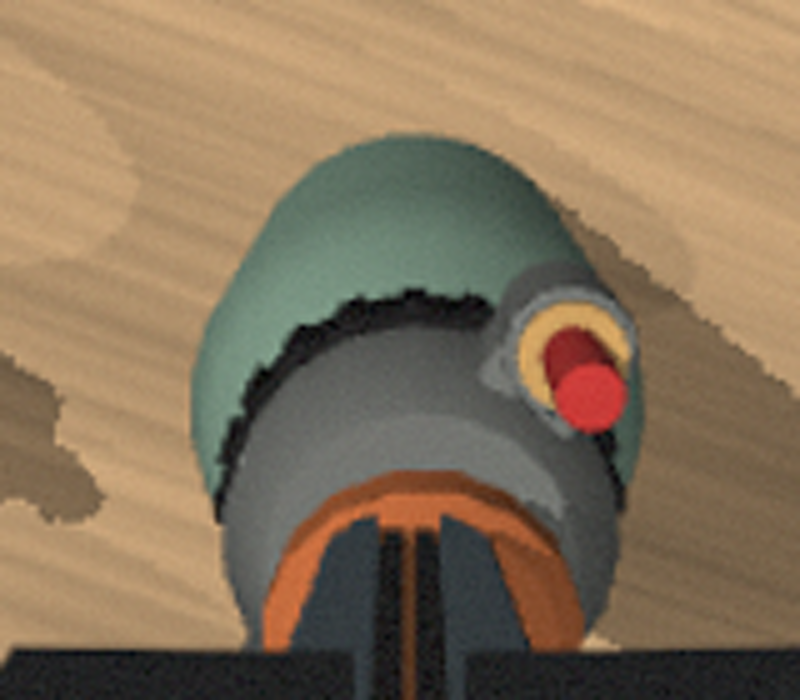

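```bash
python3 - <<'E'
from h import *
for f,u,v in(('w2',351,71),('w4',356.5,192.6),('w5',356.4,198),('w6',358,199.6)): print(f,wpt(f,u,v).round(4))
E
```

```text
w2 [ 0.609  -0.0883  0.1969]
w4 [ 0.6104 -0.0884  0.2006]
w5 [ 0.6105 -0.0886  0.2053]
w6 [ 0.6103 -0.0882  0.2119]
```

Call:
{"name": "carry_out", "arguments": {
  "plan": [
    {"wx": 0,"wy": 0,"wz": 0,"x": 0,"y": 0,"z": -1.3,"hand": -1},
    {"wx": 0,"wy": 0,"wz": 0,"x": 0,"y": 0,"z": -2.7,"hand": -1},
    {"wx": 0,"wy": 0,"wz": 0,"x": 0,"y": 0,"z": -2.7,"hand": -1},
    {"wx": 0,"wy": 0,"wz": 0,"x": 0,"y": 0,"z": -1.9,"hand": -1},
    {"wx": 0,"wy": 0,"wz": 0,"x": 0,"y": 0,"z": -1.2,"hand": -1},
    {"wx": 0,"wy": 0,"wz": 0,"x": 0,"y": 0,"z": -0.6,"hand": -1},
    {"wx": 0,"wy": 0,"wz": 0,"x": 0,"y": 0,"z": -0.1,"hand": -1},
    {"wx": 0,"wy": 0,"wz": 0,"x": 0,"y": 0,"z": 0,"hand": -1}
  ]
}}

```text
time: 5.97
ee_pos: [0.5755, -0.0784, 0.4109]
ee_rot: [3.09, 0.565, 0.003]
force: [-5.9, 2.8, 38.1]
width: 0.0004
```

Call:
{"name": "carry_out", "arguments": {
  "plan": [
    {"wx": 0,"wy": 0,"wz": 0,"x": 0,"y": 0,"z": -1.3,"hand": -1},
    {"wx": 0,"wy": 0,"wz": 0,"x": 0,"y": 0,"z": -2.7,"hand": -1},
    {"wx": 0,"wy": 0,"wz": 0,"x": 0,"y": 0,"z": -2.7,"hand": -1},
    {"wx": 0,"wy": 0,"wz": 0,"x": 0,"y": 0,"z": -1.9,"hand": -1},
    {"wx": 0,"wy": 0,"wz": 0,"x": 0,"y": 0,"z": -1.2,"hand": -1},
    {"wx": 0,"wy": 0,"wz": 0,"x": 0,"y": 0,"z": -0.6,"hand": -1},
    {"wx": 0,"wy": 0,"wz": 0,"x": 0,"y": 0,"z": -0.1,"hand": -1},
    {"wx": 0,"wy": 0,"wz": 0,"x": 0,"y": 0,"z": 0,"hand": -1}
  ]
}}

```text
time: 6.63
ee_pos: [0.5757, -0.0785, 0.4108]
ee_rot: [3.089, 0.565, 0.003]
force: [-5.2, 1.9, 40.4]
width: 0.0005
```

Call:
{"name": "carry_out", "arguments": {
  "plan": [
    {"wx": 0,"wy": 0,"wz": 0,"x": 0,"y": 0,"z": -1,"hand": -1},
    {"wx": 0,"wy": 0,"wz": 0,"x": 0,"y": 0,"z": -2.2,"hand": -1},
    {"wx": 0,"wy": 0,"wz": 0,"x": 0,"y": 0,"z": -4,"hand": -1},
    {"wx": 0,"wy": 0,"wz": 0,"x": 0,"y": 0,"z": -7,"hand": -1},
    {"wx": 0,"wy": 0,"wz": 0,"x": -3,"y": 0,"z": -9,"hand": -1},
    {"wx": 0,"wy": 0,"wz": 0,"x": -6,"y": 0,"z": -9,"hand": -1},
    {"wx": 0,"wy": 0,"wz": 0,"x": -9,"y": 0,"z": -9,"hand": -1},
    {"wx": 0,"wy": 0,"wz": 0,"x": -9,"y": 0,"z": -9,"hand": -1}
  ]
}}

```text
time: 7.3
ee_pos: [0.4872, -0.111, 0.499]
ee_rot: [-3.089, -0.563, 0.007]
force: [1.8, -0.8, -0.3]
width: 0.0007
```

```bash
python3 - <<'E'
from h import *
snap('wrist','w7'); snap('side','s7')
o=ctrl.get_obs(); print(o['time'],o['ee_pos'],o['force'],abs(o['joint_velocities']).max())
crop('s7',290,130,430,250,5,'c9')
E
```

```text
7.4 [ 0.4902707  -0.11047147  0.49930586] [-0.39733894 -0.7349895  -0.64327332] 0.04079266365593201
```

View pics/w7.png

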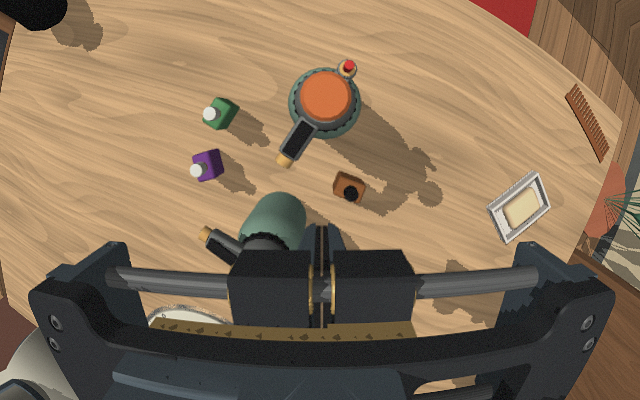

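View pics/c9.png

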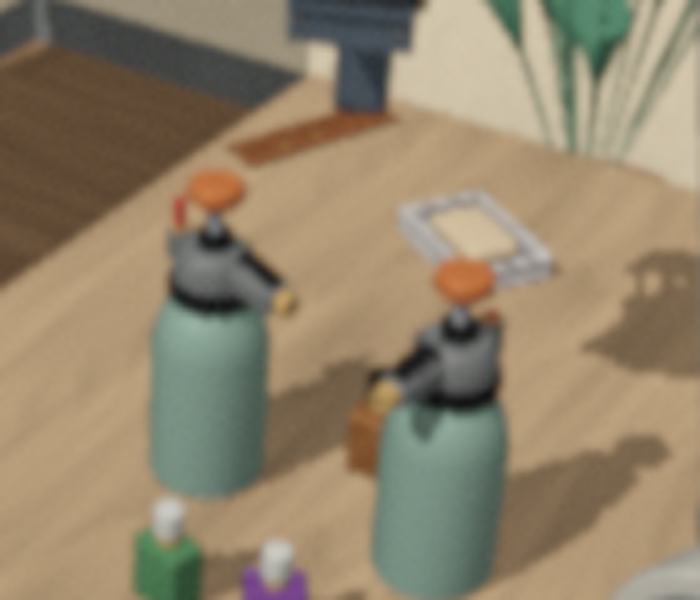

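```bash
python3 - <<'E'
from h import *
for dv in(-1,0,1,2): print(wpt('w7',349,65+dv).round(4))
print(wpt('w7',325,96))
E
```

```text
[ 0.6102 -0.0881  0.2105]
[ 0.6094 -0.0884  0.2105]
[ 0.6084 -0.0887  0.2112]
[ 0.6075 -0.089   0.2117]
[ 0.57456133 -0.07946321  0.24005647]
```

```bash
python3 - <<'E'
from rig import ctrl
print(ctrl.close_job())
E
```

```text
the job is handed in; nothing more can be done
None
```

I pressed the far mister's orange knob through its full stroke six times with closed fingertips. I then let it spring back, moved the hand clear and handed the job in at about 7.4 s.

**Last checks:**
- **Pin:** its top measures 0.211 m, which is fully out. It read 0.212 m after the fourth stroke, and the two extra strokes raised it no further.
- **Knob:** it is back up at 0.240 m.
- **Mister:** it stands upright, within about 1 mm of where it started.
- **Other objects:** the vials, the soap dish and the near look-alike mister look undisturbed. Only part of the vase shows in the last picture; the hand never came near it.

**Failed or notable:**
- **Refused moves:** the first two move calls were refused because their rows left out some of the keys. The arm did not move.
- **Press force:** at the bottom stop the vertical force on the fingertips reached about 40 N on the last stroke, the highest reading I saw. The 40 N limit is stated for the arm or the gripper's body, and only the fingertips touched the knob. The 120 N wrist limit was never close in any reading.

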